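# Clear the trimming board into the scrap box

### The arm

A 6-joint arm with a two-finger parallel gripper is mounted at the origin on the work surface. World frame = base frame: x ahead of the robot, y to its left, z up, the work surface at z = 0. Lengths are in m, angles in rad, forces in N, time in s.
With the tool pointing down it reaches from about 0.35 to 0.775 m from the base axis. Payload 7.3 kg.
Tool frame: the origin (TCP) lies at the very end of the fingers, on their centre line; the grasp point (between the pads) lies 19 mm behind it; z points along the fingers, y is the line along which they close (so a half turn about z gives the same grasp; the last joint's range is limited). The gripper opens to 92 mm and grips with 3 to 60 N. Pads are 19 mm wide; open, the fingers measure 130 mm over their backs; the gripper's body (75 mm by 190 mm) begins 47 mm behind the grasp point.
Start: joints at [-1.399, 0.342, 1.524, -0, 1.275, -0.146], TCP at [0.164, -0.499, 0.227] pointing down, gripper open.
Joint ranges: [-2.53, 2.53], [-0.77, 2.02], [0.04, 2.7], [-1, 4.14], [0.28, 2.66], [-3.11, 3.11]. Speed limits (rad/s): [2.57, 2.57, 3.14, 3.14, 3.14, 3.14].

### API

Orientations are given as [roll, pitch, yaw] about the fixed x, y, z axes, in that order (R = Rz(yaw) Ry(pitch) Rx(roll)).
In Python, from cell import telemetry, eyes, job gives the robot as it stands.
- The arm moves only by the tool apply_moves, never from a script. Its arguments are lists of equal length, an entry for each row: "delta_pos": the shift along the world's x, y, z each as a share of 0.4 m, from -1 to 1, a list of three; "dr": the turn, a rotation vector about the world's x, y, z each as a share of 0.5 rad, from -1 to 1, a list of three; "jaw": the opening, from 0 (shut) to 1 (fully open). A call has 1 to 8 rows; each row is the pose to reach, as a shift and turn from the pose commanded when the call began; what a row does not reach only later rows make up. A row lasts 1/12 s, in which the tool goes at most 41.7 mm and 7.16 degrees, less where a joint would pass 70% of its speed; a pose out of reach is approached as far as the arm can. A call with a number of a shift or a turn outside -1 to 1 is refused whole. A call with a gripper value outside its range is refused whole. The fingers move at their own pace and stop on an object; "force" is the grip in N (left out, the last holds). Time passes only in rows, so rows that repeat a pose let the fingers close. It gives the time, the measured TCP pose, the force, the opening and the grip force at its end, in the units of the state.
- telemetry.observe(): the state, without advancing time (a new reading comes with each control period).
- eyes.read_camera(name): name is "scene" or "top"; returns the picture (400x640x3 uint8, red, green, blue); there is no depth.
- eyes.camera_model(name): a dict with "vertical_fov" (degrees; the focal length in pixels is half the picture's height over the tangent of half this angle, whatever the lens; pixels are square), "cx", "cy" (the principal point, pixels), "rvec" (rotation vector, rad) and "tvec" (3), from world to camera coordinates, as OpenCV has them. Camera axes: x right, y down, z forward; pixel columns grow to the right and rows downward; lengths in m; the calibration is good to about 2 mm. A picture is of the moment at which its call begins. camera_model takes no time and is no camera call.
- job.hand_in(): hands the job in; it is judged then, once.
The state is a dict: "time": time; "qpos": joint angles; "qvel": joint speeds; "joint_efforts": joint torques, N m; "tool_pos": TCP position; "tool_rot": TCP orientation; "contact_force": force on the tool from outside, world axes, zero at the start; "torque": the same for the moment, N m; "opening": finger opening in m; "grip_force": force on a finger pad.
Only numpy, scipy, OpenCV 4.12 (cv2) and the standard library are available. Lean on these libraries where they do the work, as an engineer would, in place of code of your own. Each camera call takes 0.05 s, during which the arm holds its last target. There are 200 camera calls.

### The job

Clear both plywood offcuts off the trimming board into the cardboard scrap box beside it: the large slab lies tight against the fence and is too wide to grip, so it has to be worked loose and pushed over the open edge. Then fold the box lid shut and press it down with the fingers, firmly but not crushingly (at least 8 N for 0.3 s, never above 40 N), so that it is fully home over the scraps. Leave the jar, the ink bottle and the ink pad where they are.

Things in the scene. Friction and masses are not known exactly. Their poses are not given: they have to be found in the camera images.
- riser: White low drawer unit, fixed, 300 (x) x 260 (y) x 60 mm high; its flat top is the trimming board. Origin: centre of its underside, on the desk. An aluminium fence, 12 mm thick, 20 mm above the board, runs along the whole +y edge (inner face at y = +118 mm). The -y edge (y = -130 mm) is open; the scrap box stands just beyond and below it. The x edges are open too.
- scrapbox: Brown cardboard box, fixed, open top, 170 (x) x 260 (y) x 50 mm high, walls and floor 4 mm. Origin: centre of its underside, on the desk. Its own +x side carries the lid hinge and faces away from the riser; its own -x side stands 4 to 14 mm from the riser's open (-y) edge, its rim 10 mm below the board.
- lid (a joint): Angle of the box's cardboard lid (170 x 260 x 5 mm, 90 g): 0 = shut flat on the rim, 1.9 = stop, leaning back behind upright. The stiff crease (about 3 N at the free edge) holds it at whatever angle it is left, so it does not fall shut.
- lid_hinge (a point): Middle of the lid's crease, on top of the box's own +x rim, 50.5 mm above the desk; the axes are those of the lid. The lid turns about the line through it along the box's y.
- lid_edge (a point): Middle of the lid's free edge, on the lid's outer face (its upper face when shut), 170 mm from the crease. Shut, it lies 55.5 mm above the desk.
- slab: Large plywood offcut, 100 (x) x 95 (y) x 14 mm thick, about 90 g, lying flat on the board with its +y edge 1 to 4 mm from the fence. Origin: centre of its underside.
- block: Small plywood offcut, 45 (x) x 32 (y) x 26 mm high, about 25 g, lying on the board nearer the open edge. Origin: centre of its underside.
- jar: Bystander: small glass jar with metal cap, 40 mm across, 50 mm high, standing on the board near the fence's +x end. Origin: centre of its underside.
- ink: Bystander: white ink bottle, 34 mm across, 85 mm high, standing on the desk behind the fence. Origin: centre of its underside.
- inkpad: Bystander: closed ink pad, 90 x 60 x 23 mm, on the desk beyond the lid side of the box. Origin: centre of its underside.

How it is judged:
On the way, in this order (a step that is already met when the one before it is completed fails the run):
1. Both offcuts are inside the scrap box's walls (their origins below its rim), with the lid still open (more than 0.5 rad) (x of slab in the frame of scrapbox between -0.085 and 0.085 m and y of slab in the frame of scrapbox between -0.13 and 0.13 m and z of each of slab, block in the frame of scrapbox below 0.05 m and x of block in the frame of scrapbox between -0.085 and 0.085 m and y of block in the frame of scrapbox between -0.13 and 0.13 m and value of joint lid above 0.5 rad), for 0.2 s.
2. The lid is fully home (free edge within 3 mm of shut) while the fingers press on it with at least 8 N, for 0.3 s (value of joint lid below 0.018 rad and contact force between the fingers and lid above 8 N), for 0.3 s.
At the end, for the whole second after the job is handed in: Both offcuts lie at rest inside the scrap box, below its rim, and the lid is shut over them with its free edge within 3 mm of fully home (x of slab in the frame of scrapbox between -0.085 and 0.085 m and y of slab in the frame of scrapbox between -0.13 and 0.13 m and z of each of slab, block in the frame of scrapbox below 0.05 m and x of block in the frame of scrapbox between -0.085 and 0.085 m and y of block in the frame of scrapbox between -0.13 and 0.13 m and value of joint lid below 0.018 rad and linear speed of each of slab, block below 0.02 m/s); the robot touches nothing.
It fails at once if The lid is pressed or pushed with more than 40 N (contact force between the fingers and lid above 40 N).
It fails at once if The jar, the ink bottle or the ink pad is moved by more than 30 mm (distance of any of jar, ink, inkpad from where it was at the start of the episode above 0.03 m).
It also fails if it takes over 72 s, if anything falls off the work surface, if the arm or the gripper's body presses on something with over 40 N, if the wrist force passes 120 N, or if a joint passes its speed limit or range.

## Working session

There is one attempt and no reset: what is moved stays moved. The work goes in short steps, Python scripts to look and compute and a tool call to move; the robot and the scene stay as the last step left them, time stands still between calls to the robot, and variables do not carry over. Pictures are saved under pics/ and viewed, at most 10 in all, crops included, and the job is handed in when it is done.

Besides the shell and the picture viewer there is one more tool, called after "Request:" as name(argument=value, ...), one argument or row to a line, values as JSON. apply_moves: Moves the arm, as the interface text tells. Its arguments: {"type":"object","properties":{"delta_pos":{"type":"array"},"dr":{"type":"array"},"jaw":{"type":"array"},"force":{"type":"number"}},"required":["delta_pos","dr","jaw"]}

```bash
ls; mkdir -p pics; python3 - <<'E'
from cell import telemetry, eyes
import cv2
print(telemetry.observe())
for n in("scene","top"):
    cv2.imwrite(f"pics/{n}0.png",eyes.read_camera(n)[:,:,::-1]); print(eyes.camera_model(n))
E
```

```text
pics
{'time': 0.0, 'qpos': array([-1.39899522e+00,  3.42753012e-01,  1.52501888e+00,  2.91701612e-06,
        1.27538060e+00, -1.45967854e-01]), 'qvel': array([-0.00061334, -0.00017743,  0.00075526, -0.00131899, -0.0008683 ,
       -0.00119362]), 'joint_efforts': array([ 1.01067089e-03, -4.31244600e+01, -2.44223624e+01,  7.19759404e-02,
        5.60717296e-02, -1.18731950e-04]), 'tool_pos': array([ 0.16400367, -0.49830242,  0.22602859]), 'tool_rot': array([-3.14004982e+00, -2.29636887e-04,  3.17767936e-01]), 'contact_force': array([ 0.10477131, -0.1998039 ,  0.24472549]), 'torque': array([ 0.01804633, -0.01383808,  0.00493614]), 'grip_force': 0.0, 'opening': 0.09215818505645662}
{'vertical_fov': 56.4746689534093, 'cx': 314.69986626877835, 'cy': 204.62601258285176, 'rvec': array([ 1.46988571,  2.13557748, -0.82255247]), 'tvec': array([ 0.14165018, -0.36959687,  1.43982642])}
{'vertical_fov': 53.70720074759225, 'cx': 319.64350832065475, 'cy': 197.8408644859234, 'rvec': array([ 2.11569537, -2.16245759,  0.19165202]), 'tvec': array([0.07249275, 0.58699984, 0.95370387])}
```

View pics/scene0.png

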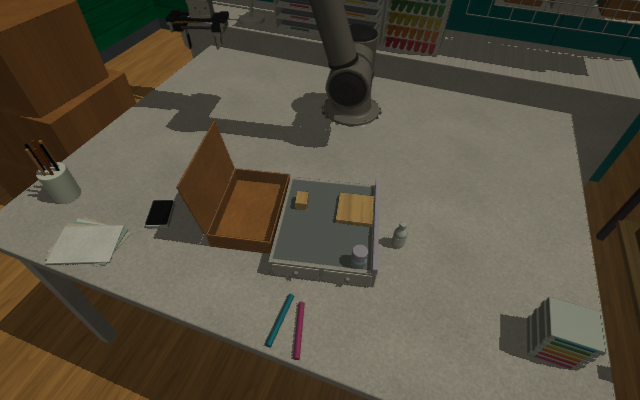

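View pics/top0.png

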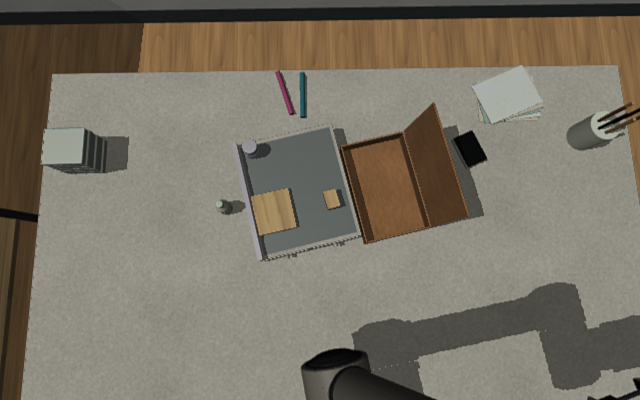

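The scene view shows the open box (around 250,210) with its lid leaning back, then the board with block (302,200), slab (355,209), jar (360,255) and ink (399,236). In the top view, the board spans about (238–360, 128–258), with slab at (274,211), block (332,199) and box (345–465, 105–242). I'll zoom in for corners.

```bash
cat > h.py <<'E'
import numpy as np, cv2
from cell import telemetry, eyes
def cam(n):
    m=eyes.camera_model(n); f=200/np.tan(np.radians(m["vertical_fov"])/2)
    K=np.array([[f,0,m["cx"]],[0,f,m["cy"]],[0,0,1]]); return K,m["rvec"],m["tvec"]
def ray(n,p,z):
    K,r,t=cam(n);R=cv2.Rodrigues(r)[0];C=-R.T@t
    p=np.atleast_2d(np.float64(p)); d=(R.T@np.linalg.inv(K)@np.c_[p,np.ones(len(p))].T).T
    return (C+d*((z-C[2])/d[:,2])[:,None])
def proj(n,P):
    K,r,t=cam(n); return cv2.projectPoints(np.atleast_2d(np.float64(P)),r,t,K,None)[0][:,0]
E
python3 - <<'E'
import cv2
im=cv2.imread("pics/top0.png")
cv2.imwrite("pics/top0z.png",cv2.resize(im[95:265,230:490],None,fx=3,fy=3,interpolation=cv2.INTER_CUBIC))
hsv=cv2.cvtColor(im,cv2.COLOR_BGR2HSV)
for p in [(274,211),(332,199),(300,150),(390,190),(440,170),(250,195),(250,146),(470,150)]: print(p,hsv[p[1],p[0]])
m=((hsv[...,1]>70)&(hsv[...,2]>110)).astype('uint8')*255
m[:, :235]=0; m[:,:][:125]=0; m[265:]=0;m[:,365:]=0
for c in cv2.findContours(m,0,2)[0]:
    if cv2.contourArea(c)>60: print(cv2.contourArea(c),cv2.minAreaRect(c),cv2.boxPoints(cv2.minAreaRect(c)).round(1).tolist())
g=((hsv[...,1]<60)&(hsv[...,1]>20)).astype('uint8')
E
```

```text
(274, 211) [ 20 104 165]
(332, 199) [ 18 105 163]
(300, 150) [66 13 98]
(390, 190) [ 14 138 118]
(440, 170) [ 13 138  74]
(250, 195) [50 13 61]
(250, 146) [145  10 150]
(470, 150) [0 0 9]
200.0 ((331.1000061035156, 198.3000030517578), (17.708751678466797, 12.649109840393066), 71.56504821777344) [[322.29998779296875, 191.89999389648438], [334.29998779296875, 187.89999389648438], [339.8999938964844, 204.6999969482422], [327.8999938964844, 208.6999969482422]]
1455.5 ((273.064697265625, 211.54116821289062), (40.34906005859375, 38.505149841308594), 77.47119140625) [[249.89999389648438, 196.0], [287.5, 187.6999969482422], [296.20001220703125, 227.10000610351562], [258.6000061035156, 235.39999389648438]]
332.0 ((357.5, 173.5), (53.0, 13.0), 90.0) [[351.0, 147.0], [364.0, 147.0], [364.0, 200.0], [351.0, 200.0]]
```

View pics/top0z.png

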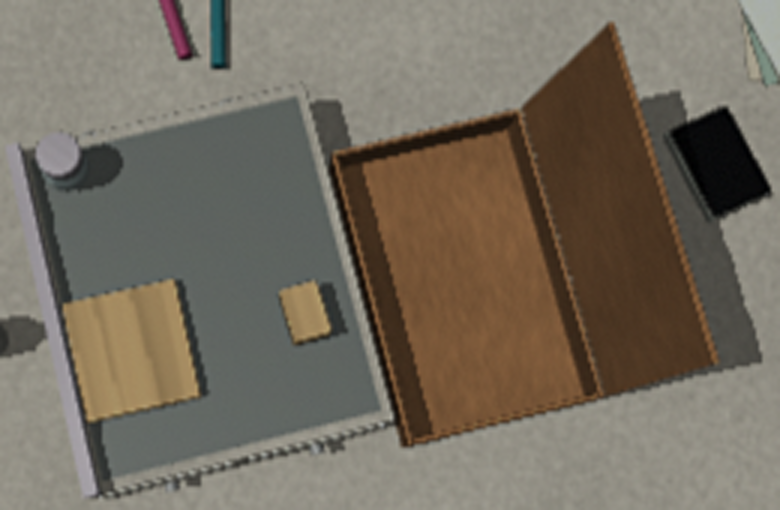

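The zoom clearly gives the board's open edge corners, (330,123) to (361,235), the rim corners (341,146), (364,243), (429,227), (404,133), and the lid's free edge (434,103) to (469,216).

```bash
python3 - <<'E'
from h import *
np.set_printoptions(precision=4,suppress=True)
Z=lambda L:[(230+u/3,95+v/3) for u,v in L]
bo=ray("top",Z([(302,85),(393,420)]),.06); print("open edge",bo, np.linalg.norm(bo[0]-bo[1]))
fe=ray("top",Z([(10,147),(90,496)]),.08);print("fence outer",fe,np.linalg.norm(fe[0]-fe[1]))
rim=ray("top",Z([(333,153),(403,445),(598,397),(521,112)]),.05);print("rim",rim,[np.linalg.norm(rim[i]-rim[i-1]) for i in range(4)])
for nm,p,z in(("slab",[[249.9,196],[287.5,187.7],[296.2,227.1],[258.6,235.4]],.074),("block",[[322.3,191.9],[334.3,187.9],[339.9,204.7],[327.9,208.7]],.086)):
    q=ray("top",p,z);print(nm,q.mean(0),q,[np.linalg.norm(q[i]-q[i-1]) for i in range(4)],[np.degrees(np.arctan2(*(q[i]-q[i-1])[1::-1])) for i in range(4)])
for n,v in(("open",bo[0]-bo[1]),("fence",fe[0]-fe[1]),("rim r",rim[0]-rim[1]),("rim h",rim[3]-rim[2])):print(n,np.degrees(np.arctan2(v[1],v[0])))
print("jar",ray("top",Z([(58,155)]),.11),"pad",ray("top",Z([(740,155)]),.023))
# lid angle: project candidate free-edge
h=(rim[2]+rim[3])/2; u=(rim[3]-rim[2]);u/=np.linalg.norm(u); out=np.array([u[1],-u[0],0]); 
if out@(h-rim[:2].mean(0))<0: out=-out
mid=np.mean(Z([(612,24),(716,362)]),0)
for a in np.arange(1.4,1.95,.05):
    P=h-out*.17*np.cos(a)+np.array([0,0,.17*np.sin(a)]); print(round(a,2),P,proj("top",P)-mid)
E
```

```text
open edge [[ 0.7819  0.0268  0.06  ]
 [ 0.4912 -0.0404  0.06  ]] 0.29827980723221825
fence outer [[0.7248 0.2736 0.08  ]
 [0.4347 0.2061 0.08  ]] 0.2979045368588542
rim [[ 0.7235  0.0012  0.05  ]
 [ 0.4711 -0.049   0.05  ]
 [ 0.5074 -0.214   0.05  ]
 [ 0.7573 -0.1639  0.05  ]] [np.float64(0.1684821398667358), np.float64(0.2573213621265601), np.float64(0.16893317115014153), np.float64(0.2548463679400221)]
slab [0.5529 0.1752 0.074 ] [[0.5925 0.2322 0.074 ]
 [0.6114 0.1392 0.074 ]
 [0.513  0.1189 0.074 ]
 [0.4948 0.2105 0.074 ]] [np.float64(0.10009661815192097), np.float64(0.09494641588697196), np.float64(0.10052218008464958), np.float64(0.09339476952022965)] [np.float64(12.558740939222794), np.float64(-78.47782014241156), np.float64(-168.33070826787488), np.float64(101.25125960222836)]
block [0.5805 0.0322 0.086 ] [[0.5968 0.0533 0.086 ]
 [0.6062 0.0236 0.086 ]
 [0.5642 0.0112 0.086 ]
 [0.555  0.0407 0.086 ]] [np.float64(0.04368591224649604), np.float64(0.031128213827583847), np.float64(0.043776515142168675), np.float64(0.030908209334510012)] [np.float64(16.806156106969215), np.float64(-72.49372797808722), np.float64(-163.48053520397886), np.float64(107.34430749214367)]
open 13.00497187562928
fence 13.109044878957713
rim r 11.239485929553352
rim h 11.333567731085196
jar [[0.7078 0.2285 0.11  ]] pad [[ 0.7227 -0.3636  0.023 ]]
1.4 [ 0.6267 -0.1606  0.2175] [[-28.5008   5.6487]]
1.45 [ 0.6283 -0.1688  0.2188] [[-24.557    4.6783]]
1.5 [ 0.63   -0.1771  0.2196] [[-20.639   3.751]]
1.55 [ 0.6316 -0.1855  0.22  ] [[-16.7623   2.8706]]
1.6 [ 0.6333 -0.1938  0.2199] [[-12.9425   2.0405]]
1.65 [ 0.635  -0.2021  0.2195] [[-9.1947  1.264 ]]
1.7 [ 0.6366 -0.2104  0.2186] [[-5.5335  0.544 ]]
1.75 [ 0.6383 -0.2186  0.2173] [[-1.973  -0.1169]]
1.8 [ 0.6399 -0.2268  0.2156] [[ 1.4732 -0.7164]]
1.85 [ 0.6415 -0.2349  0.2134] [[ 4.7926 -1.2526]]
1.9 [ 0.6431 -0.2428  0.2109] [[ 7.9734 -1.724 ]]
```

Request:
apply_moves(
  delta_pos=[
    [0.25, 0.25, 0.25],
    [0.5, 0.55, 0.3],
    [0.5, 0.55, 0.3],
    [0.5, 0.55, 0.3],
    [0.5, 0.55, 0.3],
    [0.5, 0.55, 0.3],
    [0.5, 0.55, 0.3],
    [0.5, 0.55, 0.3],
  ],
  dr=[
    [0, 0, 0.25],
    [0, 0, 0.5],
    [0, 0, 0.75],
    [0, 0, 1],
    [0, 0, 1],
    [0, 0, 1],
    [0, 0, 1],
    [0, 0, 1],
  ],
  jaw=[1, 1, 1, 1, 1, 1, 1, 1],
)

```text
time: 0.77
tool_pos: [0.3656, -0.2763, 0.3479]
tool_rot: [3.141, -0.001, 0.819]
contact_force: [0.6, 0.3, 0.1]
opening: 0.0917
grip_force: 0.0
```

Request:
apply_moves(
  delta_pos=[
    [0.54, 0.775, 0],
    [0.54, 0.775, 0],
    [0.54, 0.775, 0],
    [0.54, 0.775, 0],
    [0.54, 0.775, 0],
    [0.54, 0.775, 0],
    [0.54, 0.775, 0],
    [0.54, 0.775, 0],
  ],
  dr=[
    [0, 0, 0.25],
    [0, 0, 0.5],
    [0, 0, 0.75],
    [0, 0, 1],
    [0, 0, 1],
    [0, 0, 1],
    [0, 0, 1],
    [0, 0, 1],
  ],
  jaw=[1, 1, 1, 1, 1, 1, 1, 1],
)

```text
time: 1.43
tool_pos: [0.5553, -0.0031, 0.3464]
tool_rot: [-3.141, 0.0, 1.318]
contact_force: [0.8, -1.5, 0.6]
opening: 0.0917
grip_force: 0.0
```

Request:
apply_moves(
  delta_pos=[
    [0.065, 0.093, -0.1],
    [0.065, 0.093, -0.2],
    [0.065, 0.093, -0.3],
    [0.065, 0.093, -0.4],
    [0.065, 0.093, -0.45],
    [0.065, 0.093, -0.45],
  ],
  dr=[
    [0, 0, 0.25],
    [0, 0, 0.5],
    [0, 0, 0.75],
    [0, 0, 1],
    [0, 0, 1],
    [0, 0, 1],
  ],
  jaw=[1, 1, 1, 1, 1, 1],
)

```text
time: 1.93
tool_pos: [0.5765, 0.0325, 0.1597]
tool_rot: [-3.129, -0.004, 1.818]
contact_force: [-1.2, 0.1, -0.1]
opening: 0.0916
grip_force: 0.0
```

```bash
python3 - <<'E'
from h import *
print(telemetry.observe())
a=eyes.read_camera("scene");b=eyes.read_camera("top")
x=cv2.resize(a[120:290,170:430],None,fx=3,fy=3)[:,:,::-1]
cv2.imwrite("pics/s1.png",x)
E
```

```text
{'time': 1.9333, 'qpos': array([-7.63708545e-02,  5.02912306e-01,  1.46188061e+00, -7.23304854e-05,
        1.19034436e+00, -3.23735559e-01]), 'qvel': array([-0.00671751, -0.07034293, -0.12537886,  0.00159763,  0.11816564,
        0.02635022]), 'joint_efforts': array([  0.2413669 , -52.11962342, -24.7209549 ,   0.08906519,
        -1.15442198,  -0.31973787]), 'tool_pos': array([0.57649432, 0.03248876, 0.15971299]), 'tool_rot': array([-3.1287303 , -0.00424525,  1.81816104]), 'contact_force': array([-1.19065055,  0.13754183, -0.06038946]), 'torque': array([-0.04474248, -0.11967847, -0.02071169]), 'grip_force': 0.0, 'opening': 0.091586656020261}
```

View pics/s1.png

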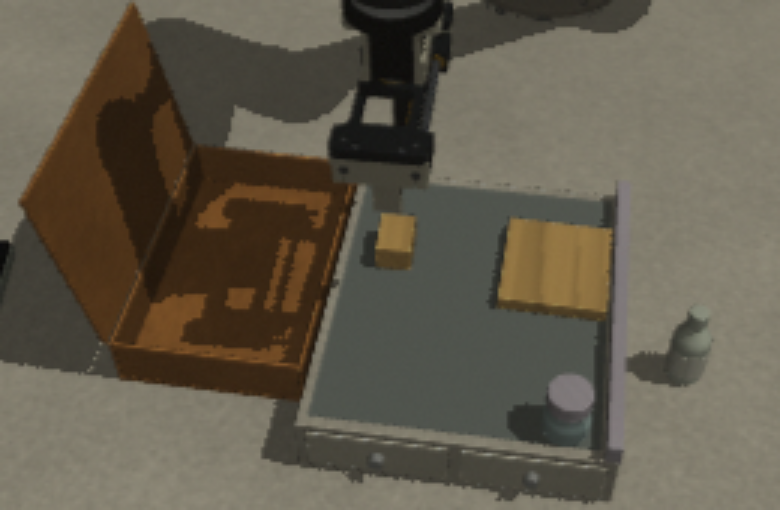

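The view shows the gripper directly above the block (crop 396,240), with the slab against the fence and box and lid unobstructed. I'll descend and grip.

Request:
apply_moves(
  delta_pos=[
    [0.005, 0, -0.1],
    [0.005, 0, -0.2],
    [0.005, 0, -0.25],
    [0.005, 0, -0.25],
    [0.005, 0, -0.25],
  ],
  dr=[
    [0, 0, 0.09],
    [0, 0, 0.09],
    [0, 0, 0.09],
    [0, 0, 0.09],
    [0, 0, 0.09],
  ],
  jaw=[1, 1, 1, 1, 0.8],
)

```text
time: 2.45
tool_pos: [0.5841, 0.0317, 0.0687]
tool_rot: [3.139, 0.001, 1.862]
contact_force: [-0.6, -0.5, 0.3]
opening: 0.0886
grip_force: 0.0
```

Request:
apply_moves(
  delta_pos=[
    [0, 0, 0],
    [0, 0, 0],
    [0, 0, 0],
    [0, 0, 0],
    [0, 0, 0],
    [0, 0, 0],
  ],
  dr=[
    [0, 0, 0],
    [0, 0, 0],
    [0, 0, 0],
    [0, 0, 0],
    [0, 0, 0],
    [0, 0, 0],
  ],
  jaw=[0.2, 0.2, 0.2, 0.2, 0.2, 0.2],
  force=15,
)

```text
time: 2.95
tool_pos: [0.5828, 0.032, 0.0672]
tool_rot: [3.141, 0.0, 1.863]
contact_force: [-0.4, 0.1, -0.0]
opening: 0.0498
grip_force: 0.0
```

Request:
apply_moves(
  delta_pos=[
    [0, 0, 0],
    [0, 0, 0],
    [0, 0, 0],
    [0, 0, 0.02],
    [0, 0, 0.1],
    [0, 0, 0.15],
  ],
  dr=[
    [0, 0, 0],
    [0, 0, 0],
    [0, 0, 0],
    [0, 0, 0],
    [0, 0, 0],
    [0, 0, 0],
  ],
  jaw=[0.2, 0.2, 0.2, 0.2, 0.2, 0.2],
  force=15,
)

```text
time: 3.45
tool_pos: [0.5828, 0.032, 0.1284]
tool_rot: [3.142, -0.0, 1.863]
contact_force: [0.7, -0.6, 0.2]
opening: 0.0447
grip_force: 15.0
```

Request:
apply_moves(
  delta_pos=[
    [0.066, -0.096, 0],
    [0.133, -0.192, 0],
    [0.2, -0.289, 0],
    [0.266, -0.385, 0],
    [0.266, -0.385, -0.08],
    [0.266, -0.385, -0.16],
    [0.266, -0.385, -0.24],
    [0.266, -0.385, -0.24],
  ],
  dr=[
    [0, 0, -0.1],
    [0, 0, -0.19],
    [0, 0, -0.19],
    [0, 0, -0.19],
    [0, 0, -0.19],
    [0, 0, -0.19],
    [0, 0, -0.19],
    [0, 0, -0.19],
  ],
  jaw=[0.2, 0.2, 0.2, 0.2, 0.2, 0.2, 0.2, 0.2],
)

```text
time: 4.12
tool_pos: [0.6845, -0.1214, 0.0231]
tool_rot: [-3.13, -0.006, 1.767]
contact_force: [-2.0, 1.7, -1.6]
opening: 0.0449
grip_force: 15.0
```

Request:
apply_moves(
  delta_pos=[
    [0, 0, 0],
    [0, 0, 0],
    [0, 0, 0],
    [0, 0, 0],
    [0, 0, 0.1],
    [0, 0, 0.2],
    [0, 0, 0.25],
  ],
  dr=[
    [0, 0, 0],
    [0, 0, 0],
    [0, 0, 0],
    [0, 0, 0],
    [0, 0, 0],
    [0, 0, 0],
    [0, 0, 0],
  ],
  jaw=[0.2, 0.6, 0.6, 0.6, 0.6, 0.6, 0.6],
)

```text
time: 4.7
tool_pos: [0.6912, -0.1223, 0.1378]
tool_rot: [3.134, 0.004, 1.768]
contact_force: [0.5, -0.3, 1.0]
opening: 0.0551
grip_force: 0.0
```

Request:
apply_moves(
  delta_pos=[
    [-0.04, 0.09, 0],
    [-0.34, 0.74, 0],
    [-0.34, 0.74, 0],
    [-0.34, 0.74, 0],
    [-0.34, 0.74, 0],
    [-0.34, 0.74, 0],
    [-0.34, 0.74, 0],
    [-0.34, 0.74, 0],
  ],
  dr=[
    [0, 0, 0.06],
    [0, 0, 0.06],
    [0, 0, 0.06],
    [0, 0, 0.06],
    [0, 0, 0.06],
    [0, 0, 0.06],
    [0, 0, 0.06],
    [0, 0, 0.06],
  ],
  jaw=[0.6, 0.45, 0.45, 0.45, 0.45, 0.45, 0.45, 0.45],
)

```text
time: 5.37
tool_pos: [0.5521, 0.1764, 0.1328]
tool_rot: [3.138, -0.0, 1.799]
contact_force: [1.0, 0.3, 0.3]
opening: 0.0413
grip_force: 0.0
```

Request:
apply_moves(
  delta_pos=[
    [0, 0, -0.05],
    [0, 0, -0.1],
    [0, 0, -0.1],
    [0, 0, -0.1],
  ],
  dr=[
    [0, 0, 0],
    [0, 0, 0],
    [0, 0, 0],
    [0, 0, 0],
  ],
  jaw=[0.45, 0.45, 0.45, 0.45],
)

```text
time: 5.7
tool_pos: [0.5529, 0.1742, 0.0915]
tool_rot: [3.141, 0.0, 1.798]
contact_force: [0.5, -0.9, 0.9]
opening: 0.0414
grip_force: 0.0
```

Request:
apply_moves(
  delta_pos=[
    [0, 0, -0.02],
    [0, 0, -0.035],
    [0, 0, -0.037],
    [0, 0, -0.04],
    [0, 0, -0.042],
    [0, 0, -0.042],
  ],
  dr=[
    [0, 0, 0],
    [0, 0, 0],
    [0, 0, 0],
    [0, 0, 0],
    [0, 0, 0],
    [0, 0, 0],
  ],
  jaw=[0.45, 0.45, 0.45, 0.45, 0.45, 0.45],
)

```text
time: 6.2
tool_pos: [0.5533, 0.1738, 0.0743]
tool_rot: [3.141, 0.0, 1.797]
contact_force: [-0.5, -1.1, 0.8]
opening: 0.0412
grip_force: 0.6
```

Request:
apply_moves(
  delta_pos=[
    [0, 0, -0.003],
    [0, 0, -0.005],
    [0, 0, -0.005],
  ],
  dr=[
    [0, 0, 0],
    [0, 0, 0],
    [0, 0, 0],
  ],
  jaw=[0.45, 0.45, 0.45],
)

```text
time: 6.45
tool_pos: [0.5536, 0.1739, 0.0742]
tool_rot: [3.139, 0.0, 1.798]
contact_force: [-4.7, -1.7, 14.8]
opening: 0.0411
grip_force: 7.6
```

Request:
apply_moves(
  delta_pos=[
    [0.005, -0.02, 0],
    [0.01, -0.043, 0],
    [0.015, -0.066, 0],
    [0.02, -0.088, 0],
    [0.025, -0.11, 0],
    [0.03, -0.13, 0],
    [0.035, -0.15, 0],
    [0.04, -0.17, 0],
  ],
  dr=[
    [0, 0, 0],
    [0, 0, 0],
    [0, 0, 0],
    [0, 0, 0],
    [0, 0, 0],
    [0, 0, 0],
    [0, 0, 0],
    [0, 0, 0],
  ],
  jaw=[0.45, 0.45, 0.45, 0.45, 0.45, 0.45, 0.45, 0.45],
)

```text
time: 7.12
tool_pos: [0.5707, 0.1065, 0.0743]
tool_rot: [3.137, -0.001, 1.798]
contact_force: [-1.0, 3.7, 12.7]
opening: 0.0411
grip_force: 6.0
```

Request:
apply_moves(
  delta_pos=[
    [0, 0, 0.03],
    [0, 0, 0.12],
    [0, 0, 0.2],
    [-0.035, 0.15, 0.2],
    [-0.06, 0.25, 0.2],
    [-0.075, 0.33, 0.2],
    [-0.075, 0.33, 0.2],
  ],
  dr=[
    [0, 0, 0],
    [0, 0, 0],
    [0, 0, 0],
    [0, 0, 0],
    [0, 0, 0],
    [0, 0, 0],
    [0, 0, 0],
  ],
  jaw=[0.45, 0.45, 0.45, 0.45, 0.45, 0.45, 0.45],
)

```text
time: 7.7
tool_pos: [0.5374, 0.243, 0.1524]
tool_rot: [3.141, -0.002, 1.801]
contact_force: [-0.8, -0.9, -0.4]
opening: 0.0414
grip_force: 0.0
```

```bash
python3 - <<'E'
from h import *
s=telemetry.observe();print(s["time"],s["tool_pos"])
a=eyes.read_camera("scene");b=eyes.read_camera("top")
x=np.hstack([cv2.resize(a[130:290,180:410],None,fx=1.7,fy=1.7),cv2.resize(b[100:260,230:470],None,fx=1.7,fy=1.7)])[:,:,::-1]
cv2.imwrite("pics/s2.png",x);print(x.shape)
E
```

```text
7.7 [0.53744912 0.24295198 0.15239611]
(272, 799, 3)
```

View pics/s2.png

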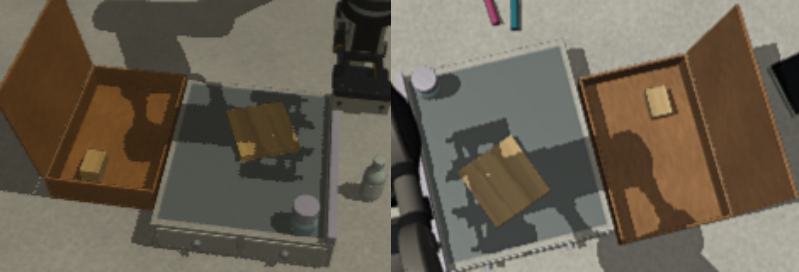

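The slab came loose (centre in the right panel about 504,181) but turned; the block sits in the box at (658,102). I'll measure the slab.

```bash
python3 - <<'E'
from h import *
np.set_printoptions(precision=4,suppress=True)
c=np.array([(457,175),(512,137),(550,187),(497,227)],float)
p=np.c_[230+(c[:,0]-391)/1.7,100+c[:,1]/1.7]
q=ray("top",p,.074);print(q,q.mean(0),[np.linalg.norm(q[i]-q[i-1]) for i in range(4)])
t=np.radians(13.05);R=np.array([[np.cos(t),np.sin(t)],[-np.sin(t),np.cos(t)]])
o=np.array([0.6081,0.1168]) 
O=(np.array([[.7819,.0268],[.4912,-.0404]]).mean(0))+.13*np.array([-np.sin(t),np.cos(t)])
print("riser O",O); print((q[:,:2]-O)@R.T,(q.mean(0)[:2]-O)@R.T)
print("tool",R@(np.array([.5374,.243])-O))
E
```

```text
[[0.5741 0.1855 0.074 ]
 [0.6288 0.105  0.074 ]
 [0.5537 0.0511 0.074 ]
 [0.4975 0.1284 0.074 ]] [0.5635 0.1175 0.074 ] [np.float64(0.0955546093919079), np.float64(0.09734428544597036), np.float64(0.09242299075000637), np.float64(0.09556332031196305)]
riser O [0.6072 0.1198]
[[-0.0174  0.0715]
 [ 0.0176 -0.0193]
 [-0.0677 -0.0549]
 [-0.1049  0.0331]] [-0.0431  0.0076]
tool [-0.0402  0.1357]
```

Request:
apply_moves(
  delta_pos=[
    [0.016, -0.1, 0],
    [0.016, -0.1, -0.08],
    [0.016, -0.1, -0.16],
    [0.016, -0.1, -0.21],
    [0.016, -0.1, -0.218],
    [0.016, -0.1, -0.218],
  ],
  dr=[
    [0, 0, 0],
    [0, 0, 0],
    [0, 0, 0],
    [0, 0, 0],
    [0, 0, 0],
    [0, 0, 0],
  ],
  jaw=[0.45, 0.45, 0.45, 0.45, 0.45, 0.45],
)

```text
time: 8.3
tool_pos: [0.545, 0.1966, 0.0636]
tool_rot: [-3.139, 0.0, 1.797]
contact_force: [0.3, 0.1, -0.2]
opening: 0.041
grip_force: 0.0
```

Request:
apply_moves(
  delta_pos=[
    [0.006, -0.025, 0],
    [0.012, -0.05, 0],
    [0.018, -0.075, 0],
    [0.023, -0.1, 0],
    [0.029, -0.125, 0],
    [0.035, -0.15, 0],
    [0.041, -0.175, 0],
    [0.046, -0.2, 0],
  ],
  dr=[
    [0, 0, 0],
    [0, 0, 0],
    [0, 0, 0],
    [0, 0, 0],
    [0, 0, 0],
    [0, 0, 0],
    [0, 0, 0],
    [0, 0, 0],
  ],
  jaw=[0.45, 0.45, 0.45, 0.45, 0.45, 0.45, 0.45, 0.45],
)

```text
time: 8.97
tool_pos: [0.5641, 0.1168, 0.0648]
tool_rot: [3.141, 0.0, 1.798]
contact_force: [0.6, -0.3, 0.8]
opening: 0.0411
grip_force: 0.2
```

```bash
python3 - <<'E'
from h import *
s=telemetry.observe();print(s["time"],s["tool_pos"],s["contact_force"])
a=eyes.read_camera("scene");b=eyes.read_camera("top")
x=np.hstack([cv2.resize(a[130:290,180:410],None,fx=1.7,fy=1.7),cv2.resize(b[100:260,230:470],None,fx=1.7,fy=1.7)])[:,:,::-1]
cv2.imwrite("pics/s3.png",x)
E
```

```text
8.9667 [0.56408549 0.11677554 0.06482509] [ 0.56111951 -0.26931737  0.7751333 ]
```

View pics/s3.png

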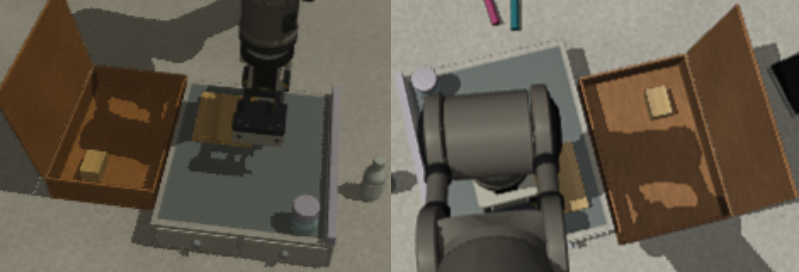

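The slab is now nearly square to the fingers with its front close to the open edge; continuing the push.

Request:
apply_moves(
  delta_pos=[
    [0.007, -0.03, 0],
    [0.014, -0.06, 0],
    [0.021, -0.09, 0],
    [0.028, -0.12, 0],
    [0.035, -0.15, 0],
    [0.042, -0.18, 0],
    [0.049, -0.21, 0],
    [0.056, -0.24, 0],
  ],
  dr=[
    [0, 0, 0],
    [0, 0, 0],
    [0, 0, 0],
    [0, 0, 0],
    [0, 0, 0],
    [0, 0, 0],
    [0, 0, 0],
    [0, 0, 0],
  ],
  jaw=[0.45, 0.45, 0.45, 0.45, 0.45, 0.45, 0.45, 0.45],
)

```text
time: 9.73
tool_pos: [0.5865, 0.0206, 0.0648]
tool_rot: [3.141, 0.0, 1.798]
contact_force: [-0.4, -0.0, -0.5]
opening: 0.0413
grip_force: 0.0
```

Request:
apply_moves(
  delta_pos=[
    [0.007, -0.03, 0],
    [0.014, -0.06, 0],
    [0.021, -0.09, 0],
    [0.028, -0.12, 0],
    [0.035, -0.15, 0],
    [0.042, -0.18, 0],
    [0.042, -0.18, 0],
  ],
  dr=[
    [0, 0, 0],
    [0, 0, 0],
    [0, 0, 0],
    [0, 0, 0],
    [0, 0, 0],
    [0, 0, 0],
    [0, 0, 0],
  ],
  jaw=[0.45, 0.45, 0.45, 0.45, 0.45, 0.45, 0.45],
)

```text
time: 10.32
tool_pos: [0.6037, -0.0526, 0.0647]
tool_rot: [3.141, 0.001, 1.796]
contact_force: [0.5, 1.0, -0.3]
opening: 0.0416
grip_force: 0.0
```

Request:
apply_moves(
  delta_pos=[
    [0, 0, 0.1],
    [0, 0, 0.2],
    [-0.05, 0.2, 0.3],
    [-0.09, 0.4, 0.3],
    [-0.09, 0.4, 0.3],
    [-0.09, 0.4, 0.3],
    [-0.09, 0.4, 0.3],
  ],
  dr=[
    [0, 0, 0],
    [0, 0, 0],
    [0, 0, 0],
    [0, 0, 0],
    [0, 0, 0],
    [0, 0, 0],
    [0, 0, 0],
  ],
  jaw=[0.45, 0.45, 0.45, 0.45, 0.45, 0.45, 0.45],
)

```text
time: 10.9
tool_pos: [0.5656, 0.1164, 0.1865]
tool_rot: [3.139, -0.002, 1.803]
contact_force: [-0.3, -0.2, -0.6]
opening: 0.0412
grip_force: 0.0
```

```bash
python3 - <<'E'
from h import *
s=telemetry.observe();print(s["time"],s["tool_pos"],s["contact_force"])
a=eyes.read_camera("scene");b=eyes.read_camera("top")
x=np.hstack([cv2.resize(a[120:260,170:300],None,fx=3,fy=3),cv2.resize(b[100:250,340:477],None,fx=3,fy=3)[:420]])[:,:,::-1]
cv2.imwrite("pics/s4.png",x)
E
```

```text
10.9 [0.56558646 0.11643738 0.18647849] [-0.25480444 -0.21461749 -0.5775636 ]
```

View pics/s4.png

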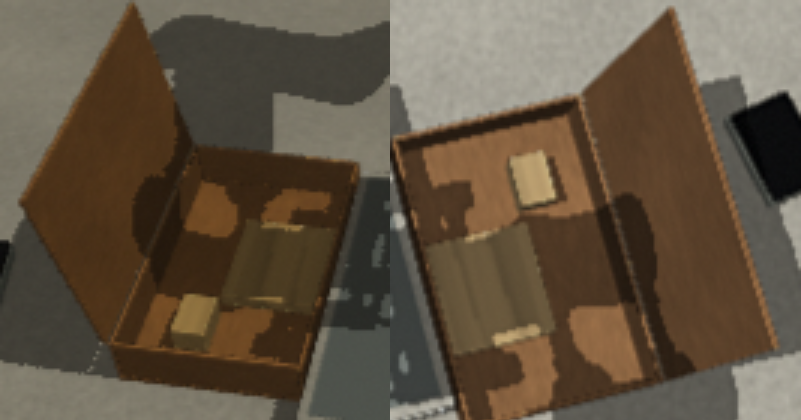

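Both offcuts are in the box (slab in the right panel about 435–553 × 222–355, block at 533,180). Checking that the slab lies flat.

```bash
python3 - <<'E'
from h import *
np.set_printoptions(precision=4,suppress=True)
c=np.array([(430,245),(537,223),(553,332),(455,354)],float)
p=np.c_[340+(c[:,0]-390)/3,100+c[:,1]/3]
bc=np.array([.6148,-.1064]);u=np.array([.981,.196]);o=np.array([.196,-.981])
for z in(.018,.05):
    q=ray("top",p,z);print(z,[np.linalg.norm(q[i]-q[i-1]) for i in range(4)]);d=q[:,:2]-bc;print(np.c_[d@o,d@u])
s=np.array([(248,222),(335,228),(312,310),(220,303)],float); ps=np.c_[170+s[:,0]/3,120+s[:,1]/3]
q=ray("scene",ps,.018);d=q[:,:2]-bc;print("scene",np.c_[d@o,d@u],[np.linalg.norm(q[i]-q[i-1]) for i in range(4)])
E
```

```text
0.018 [np.float64(0.09847031017259159), np.float64(0.09692929642934567), np.float64(0.09768857454198043), np.float64(0.08778281991600079)]
[[-0.0704  0.0347]
 [ 0.0266  0.0336]
 [ 0.0162 -0.0636]
 [-0.0716 -0.0638]]
0.05 [np.float64(0.09537948230050683), np.float64(0.09388683855041446), np.float64(0.09462228411952336), np.float64(0.08502745552229646)]
[[-0.0749  0.0288]
 [ 0.019   0.0277]
 [ 0.009  -0.0664]
 [-0.076  -0.0666]]
scene [[ 0.018  -0.0576]
 [-0.0683 -0.0644]
 [-0.0708  0.0412]
 [ 0.0148  0.0476]] [np.float64(0.1051806264236514), np.float64(0.08652789985887421), np.float64(0.10556737725124384), np.float64(0.08579738589264954)]
```

Request:
apply_moves(
  delta_pos=[
    [0, 0, 0.1],
    [0.02, -0.1, 0.2],
    [0.2, -0.95, 0.25],
    [0.2, -0.95, 0.25],
    [0.2, -0.95, 0.25],
    [0.2, -0.95, 0.25],
    [0.2, -0.95, 0.25],
    [0.2, -0.95, 0.25],
  ],
  dr=[
    [0, 0, -0.06],
    [0, 0, -0.06],
    [0, 0, -0.06],
    [0, 0, -0.06],
    [0, 0, -0.06],
    [0, 0, -0.06],
    [0, 0, -0.06],
    [0, 0, -0.06],
  ],
  jaw=[0.45, 0.45, 0.45, 0.45, 0.45, 0.45, 0.45, 0.45],
)

```text
time: 11.67
tool_pos: [0.6239, -0.1669, 0.2749]
tool_rot: [-3.141, -0.0, 1.766]
contact_force: [1.0, -0.3, 1.0]
opening: 0.0414
grip_force: 0.0
```

Request:
apply_moves(
  delta_pos=[
    [0.02, -0.1, 0],
    [0.04, -0.2, 0],
    [0.057, -0.25, 0],
    [0.057, -0.25, 0],
    [0.057, -0.25, -0.1],
    [0.057, -0.25, -0.2],
    [0.057, -0.25, -0.24],
    [0.057, -0.25, -0.24],
  ],
  dr=[
    [0, 0, 0],
    [0, 0, 0],
    [0, 0, 0],
    [0, 0, 0],
    [0, 0, 0],
    [0, 0, 0],
    [0, 0, 0],
    [0, 0, 0],
  ],
  jaw=[0.45, 0.45, 0.45, 0.45, 0.45, 0.45, 0.45, 0.45],
)

```text
time: 12.33
tool_pos: [0.6441, -0.2622, 0.1731]
tool_rot: [-3.133, -0.007, 1.767]
contact_force: [-0.9, 0.6, -0.5]
opening: 0.0413
grip_force: 0.0
```

Request:
apply_moves(
  delta_pos=[
    [0, 0, 0],
    [0, 0, 0],
  ],
  dr=[
    [0, 0, 0],
    [0, 0, 0],
  ],
  jaw=[0.45, 0.45],
)

```text
time: 12.5
tool_pos: [0.6479, -0.2636, 0.1815]
tool_rot: [3.139, 0.002, 1.768]
contact_force: [0.1, -0.9, 1.0]
opening: 0.0415
grip_force: 0.0
```

Request:
apply_moves(
  delta_pos=[
    [-0.01, 0.049, 0],
    [-0.015, 0.074, 0.01],
    [-0.02, 0.098, 0.02],
    [-0.025, 0.123, 0.02],
    [-0.03, 0.147, 0.025],
    [-0.037, 0.184, 0.025],
    [-0.044, 0.221, 0.03],
    [-0.051, 0.258, 0.03],
  ],
  dr=[
    [0, 0, 0],
    [0, 0, 0],
    [0, 0, 0],
    [0, 0, 0],
    [0, 0, 0],
    [0, 0, 0],
    [0, 0, 0],
    [0, 0, 0],
  ],
  jaw=[0.45, 0.45, 0.45, 0.45, 0.45, 0.45, 0.45, 0.45],
)

```text
time: 13.17
tool_pos: [0.6267, -0.1589, 0.192]
tool_rot: [3.141, 0.001, 1.768]
contact_force: [1.5, -4.3, -1.5]
opening: 0.0415
grip_force: 1.5
```

Request:
apply_moves(
  delta_pos=[
    [-0.002, 0.013, -0.002],
    [-0.005, 0.026, -0.0035],
    [-0.01, 0.052, -0.014],
    [-0.015, 0.077, -0.026],
    [-0.02, 0.1, -0.041],
    [-0.025, 0.124, -0.056],
    [-0.029, 0.145, -0.074],
    [-0.033, 0.166, -0.0925],
  ],
  dr=[
    [0, 0, 0],
    [0, 0, 0],
    [0, 0, 0],
    [0, 0, 0],
    [0, 0, 0],
    [0, 0, 0],
    [0, 0, 0],
    [0, 0, 0],
  ],
  jaw=[0.45, 0.45, 0.45, 0.45, 0.45, 0.45, 0.45, 0.45],
)

```text
time: 13.83
tool_pos: [0.6133, -0.0924, 0.1536]
tool_rot: [-3.141, -0.0, 1.768]
contact_force: [1.2, -2.7, -0.1]
opening: 0.0411
grip_force: 1.4
```

Request:
apply_moves(
  delta_pos=[
    [-0.0035, 0.018, -0.021],
    [-0.007, 0.036, -0.043],
    [-0.01, 0.05, -0.067],
    [-0.013, 0.065, -0.091],
    [-0.015, 0.076, -0.116],
    [-0.017, 0.087, -0.142],
    [-0.0185, 0.092, -0.16],
    [-0.019, 0.097, -0.175],
  ],
  dr=[
    [0, 0, 0],
    [0, 0, 0],
    [0, 0, 0],
    [0, 0, 0],
    [0, 0, 0],
    [0, 0, 0],
    [0, 0, 0],
    [0, 0, 0],
  ],
  jaw=[0.45, 0.45, 0.45, 0.45, 0.45, 0.45, 0.45, 0.45],
)

```text
time: 14.5
tool_pos: [0.6059, -0.0542, 0.0833]
tool_rot: [-3.141, -0.0, 1.768]
contact_force: [-0.5, -2.4, 2.8]
opening: 0.0414
grip_force: 1.2
```

Request:
apply_moves(
  delta_pos=[
    [0, 0, -0.01],
    [0, 0, -0.02],
    [0, 0, -0.03],
    [0, 0, -0.04],
    [0, 0, -0.05],
    [0, 0, -0.055],
    [0, 0, -0.055],
    [0, 0, -0.055],
  ],
  dr=[
    [0, 0, 0],
    [0, 0, 0],
    [0, 0, 0],
    [0, 0, 0],
    [0, 0, 0],
    [0, 0, 0],
    [0, 0, 0],
    [0, 0, 0],
  ],
  jaw=[0.45, 0.45, 0.45, 0.45, 0.45, 0.45, 0.45, 0.45],
)

```text
time: 15.17
tool_pos: [0.6058, -0.0547, 0.062]
tool_rot: [-3.141, 0.0, 1.768]
contact_force: [-0.0, 0.9, -0.3]
opening: 0.0413
grip_force: 0.0
```

Request:
apply_moves(
  delta_pos=[
    [0, 0, -0.004],
    [0, 0, -0.008],
    [0, 0, -0.012],
    [0, 0, -0.014],
    [0, 0, -0.014],
  ],
  dr=[
    [0, 0, 0],
    [0, 0, 0],
    [0, 0, 0],
    [0, 0, 0],
    [0, 0, 0],
  ],
  jaw=[0.45, 0.45, 0.45, 0.45, 0.45],
)

```text
time: 15.58
tool_pos: [0.6059, -0.0545, 0.0566]
tool_rot: [-3.142, -0.0, 1.768]
contact_force: [-0.3, -0.3, 0.5]
opening: 0.0415
grip_force: 0.3
```

Request:
apply_moves(
  delta_pos=[
    [0, 0, -0.003],
    [0, 0, -0.005],
    [0, 0, -0.005],
  ],
  dr=[
    [0, 0, 0],
    [0, 0, 0],
    [0, 0, 0],
  ],
  jaw=[0.45, 0.45, 0.45],
)

```text
time: 15.83
tool_pos: [0.606, -0.0545, 0.0556]
tool_rot: [3.141, 0.0, 1.768]
contact_force: [-2.9, 1.7, 8.8]
opening: 0.0413
grip_force: 4.2
```

Request:
apply_moves(
  delta_pos=[
    [0, 0, -0.001],
    [0, 0, -0.002],
    [0, 0, -0.002],
    [0, 0, -0.002],
    [0, 0, -0.002],
    [0, 0, -0.002],
    [0, 0, -0.002],
    [0, 0, -0.002],
  ],
  dr=[
    [0, 0, 0],
    [0, 0, 0],
    [0, 0, 0],
    [0, 0, 0],
    [0, 0, 0],
    [0, 0, 0],
    [0, 0, 0],
    [0, 0, 0],
  ],
  jaw=[0.45, 0.45, 0.45, 0.45, 0.45, 0.45, 0.45, 0.45],
)

```text
time: 16.5
tool_pos: [0.6061, -0.0545, 0.0556]
tool_rot: [3.141, 0.001, 1.768]
contact_force: [-4.6, 0.8, 14.4]
opening: 0.0416
grip_force: 6.7
```

Request:
apply_moves(
  delta_pos=[
    [0, 0, -0.001],
    [0, 0, -0.001],
    [0, 0, -0.001],
    [0, 0, -0.001],
    [0, 0, -0.001],
    [0, 0, -0.001],
  ],
  dr=[
    [0, 0, 0],
    [0, 0, 0],
    [0, 0, 0],
    [0, 0, 0],
    [0, 0, 0],
    [0, 0, 0],
  ],
  jaw=[0.45, 0.45, 0.45, 0.45, 0.45, 0.45],
)

```text
time: 17.0
tool_pos: [0.6061, -0.0545, 0.0556]
tool_rot: [3.141, 0.001, 1.768]
contact_force: [-5.7, 1.0, 15.3]
opening: 0.0414
grip_force: 7.8
```

Request:
apply_moves(
  delta_pos=[
    [0, 0, 0.02],
    [0, 0, 0.1],
    [0, 0, 0.2],
    [0, 0, 0.35],
    [0, 0, 0.35],
    [0, 0.2, 0.35],
    [0, 0.4, 0.35],
    [0, 0.4, 0.35],
  ],
  dr=[
    [0, 0, 0],
    [0, 0, 0],
    [0, 0, 0],
    [0, 0, 0],
    [0, 0, 0],
    [0, 0, 0],
    [0, 0, 0],
    [0, 0, 0],
  ],
  jaw=[0.45, 0.45, 0.45, 0.45, 0.45, 0.45, 0.45, 0.45],
)

```text
time: 17.67
tool_pos: [0.6061, 0.0711, 0.1941]
tool_rot: [3.14, 0.0, 1.765]
contact_force: [-0.0, 0.5, 0.7]
opening: 0.0409
grip_force: 0.0
```

```bash
python3 - <<'E'
from h import *
s=telemetry.observe();print(s["time"],s["tool_pos"],s["contact_force"])
a=eyes.read_camera("scene");b=eyes.read_camera("top")
x=np.hstack([cv2.resize(a[120:280,170:410],None,fx=1.65,fy=1.65),cv2.resize(b[100:260,230:470],None,fx=1.65,fy=1.65)])[:,:,::-1]
cv2.imwrite("pics/s5.png",x)
E
```

```text
17.6667 [0.60613133 0.07110956 0.1941041 ] [-0.00860215  0.52554845  0.66155722]
```

View pics/s5.png

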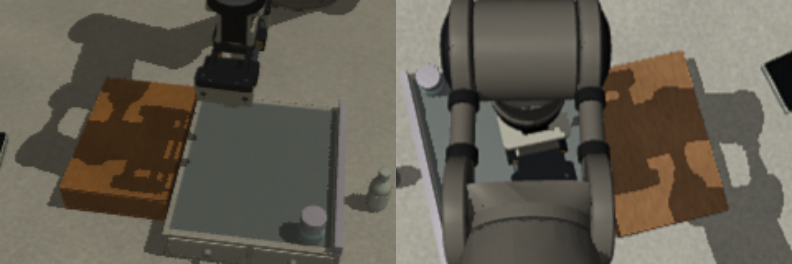

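The lid is shut flat on the box (left panel 62–195 × 78–218), the board is clear, the jar, ink bottle and ink pad are unmoved, and the arm is touching nothing. I'll let it settle briefly and hand in.

Request:
apply_moves(
  delta_pos=[
    [0, 0, 0],
    [0, 0, 0],
    [0, 0, 0],
    [0, 0, 0],
  ],
  dr=[
    [0, 0, 0],
    [0, 0, 0],
    [0, 0, 0],
    [0, 0, 0],
  ],
  jaw=[0.45, 0.45, 0.45, 0.45],
)

```text
time: 18.1
tool_pos: [0.6061, 0.069, 0.1934]
tool_rot: [-3.141, 0.0, 1.766]
contact_force: [2.1, -0.1, 0.2]
opening: 0.0413
grip_force: 0.0
```

```bash
python3 -c "
from cell import job
print(job.hand_in())"
```

```text
the job is handed in; nothing more can be done
None
```

I handed the job in at about 18 s (no verdict was returned): both offcuts are in the scrap box, the lid was pressed shut with about 15 N, and the jar, ink bottle and ink pad look unmoved in the last pictures.

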